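Draw the calibration pump's piston to the stroke marker and hold it

TASK

The flow-sensor calibration pump on the worktop has a red marker set on its scale. Grip the piston by its black knob, draw it straight out along the leaning barrel, without forcing it sideways and never all the way out, until its yellow disc is level with the red marker, and finish still gripping it there, at rest, with nothing put down or let go. Do not shift the red marker or disturb the vial, the carton and the tape roll round the pump.

Things in the scene. Friction and masses are not known exactly. Their poses are not given: they have to be found in the camera images.
- pump: hand calibration pump, fixed: grey base plate 150 (x) x 130 (y) x 14 mm, origin at the centre of its underside, z up. A round aluminium barrel, 44 mm wide, 115 mm long, leans 0.26 rad (15 deg) from vertical towards the base's -x: its axis starts at (30, 0, 16) mm in the base frame and runs along (-0.257, 0, 0.966). Blue port on the +x side
- bore_mouth (a point): centre of the barrel's open upper end, on the bore axis, axes as the base plate. The bore is 22 mm wide and 107 mm deep. A 12 x 7 mm scale bar stands parallel to the bore axis, 56 mm to its -y side, and reaches 94 mm above the mouth
- piston: loose piston, 0.3 kg: a 20 mm steel rod below a yellow disc (36 mm wide, 6 mm thick); above the disc a 16 mm rod and a black knob. Origin at the disc's centre, z along the rod to the knob. At the start it is home: the disc lies on the barrel's rim, its centre 3 mm above the mouth. 1 mm of play all round in the bore; slides and turns freely, drops back if let go
- piston_knob (a point): centre of the black knob (upright cylinder, 30 mm wide, 32 mm long), on the rod axis, 89 mm from the disc's centre, axes as the piston
- piston_foot (a point): lower end of the piston rod, 108 mm below the disc's centre, axes as the piston
- marker (a joint): red marker on the scale bar, friction-held. Its value is the stroke asked for: m along the bore axis from the disc's home to level with the marker (0.035 to 0.070). Red slider 20 x 14 x 12 mm with a 3 mm thick pointer whose tip is 31 mm from the bore axis (13 mm clear of the disc's edge)
- stroke_mark (a point): the point on the bore axis that is level with the red marker's middle: the disc's centre belongs here; z along the bore axis, -y towards the scale bar
- vial_blue: glass vial with a blue cap, 23 mm wide, 46 mm tall, upright; origin at the centre of its underside
- needle_box: small green and white carton, 40 x 75 x 26 mm; origin at the centre of its underside
- tape_roll: roll of beige tape, 53 mm wide, 12 mm tall, lying flat; origin at the centre of its underside

How it is judged:
On the way:
1. the piston, gripped, has been lifted at least 10 mm off its home position and is in line with the bore (distance between piston and bore_mouth above 0.013 m and contact force between the fingers and piston above 1 N and angle between the z axis of piston and the z axis of stroke_mark, either way round below 0.08 rad), for 0.1 s.
At the end, for the whole second after the job is handed in: The gripper is holding the piston at rest, its rod still in the bore and in line with it (within 0.08 rad, foot within 4 mm of the axis), pressing on the barrel with less than 20 N, with the yellow disc's centre within 6 mm of the red marker's level along the bore axis (z of piston in the frame of stroke_mark between -0.006 and 0.006 m and x of piston_foot in the frame of stroke_mark between -0.004 and 0.004 m and y of piston_foot in the frame of stroke_mark between -0.004 and 0.004 m and angle between the z axis of piston and the z axis of stroke_mark, either way round below 0.08 rad and contact force between the fingers and piston above 1 N and contact force between piston and pump below 20 N and linear speed of piston below 0.01 m/s); the arm keeps its last pose, push and grip.
It fails at once if the piston is drawn all the way out of the barrel (distance between piston and bore_mouth above 0.105 m).
It fails at once if the piston is forced against the barrel with more than 60 N (contact force between piston and pump above 60 N).
It fails at once if the red marker is shifted along its scale (more than 3 mm) (distance of stroke_mark from where it was at the start of the episode above 0.003 m).
It fails at once if the vial is shifted more than 15 mm or tipped (distance of vial_blue from where it was at the start of the episode above 0.015 m or angle between vial_blue's own z axis and vertical above 0.4 rad).
It fails at once if the carton or the tape roll is shifted more than 15 mm (distance of any of tape_roll, needle_box from where it was at the start of the episode above 0.015 m).
It also fails if it takes over 32 s, if anything falls off the work surface, if the arm or the gripper's body presses on something with over 40 N, if the wrist force passes 120 N, or if a joint passes its speed limit or range.

ROBOT

A 6-joint arm with a two-finger parallel gripper is mounted at the origin on a cart in front of the work surface, level with it; the furniture and walls round the work are solid. World frame = base frame: x ahead of the robot, y to its left, z up, the work surface at z = 0. Lengths are in m, angles in rad, forces in N, time in s.
With the tool pointing down it reaches from about 0.425 to 0.95 m from the base axis. Payload 3.5 kg.
Tool frame: the origin (TCP) lies between the finger pads; the fingertips stand 19 mm ahead of it and the grasp point (between the pads) is the TCP; z points along the fingers, y is the direction in which the jaws open and shut (so a half turn about z gives the same grasp; the last joint's range is limited). The gripper opens to 85 mm and grips with 20 to 120 N. Pads are 22 mm wide; open, the fingers measure 114 mm over their backs; the gripper's body (76 mm by 85 mm) begins 54 mm behind the grasp point. The pads swing forward as they close: fully open they stand 13 mm farther back than shut.
Start: joints at [1.009, 0.286, 1.577, -0, 1.279, -0.15], TCP at [0.27, 0.619, 0.25] pointing down, gripper open.
Joint ranges: [-2.77, 2.77], [-0.9, 2.22], [0.21, 2.48], [-1.53, 4.67], [0.24, 2.81], [-2.84, 2.84]. Speed limits (rad/s): [2.79, 2.79, 3.14, 3.14, 3.14, 3.14].

INTERFACE

Orientations are given as a unit quaternion [w, x, y, z].
In Python, from bench import r, eyes, sign_off gives the robot as it stands. The module is installed in compiled form; this text tells all that it offers.
- The arm moves only by the tool step_arm, never from a script. Its argument "moves" is a list of rows, each a list of 3 entries, a list of its own where there are three numbers: the opening, from 0 (shut) to 1 (fully open), then the shift along the tool's x, y, z in m, then the turn about the tool's z in rad. In form: [[hand, [dx, dy, dz], yaw], ...]. A call has 1 to 8 rows; each row shifts and turns the commanded pose from where the row before left it, along the tool's axes as they then stand; what a row does not reach is not made up. A row lasts 1/12 s, in which the tool goes at most 41.7 mm and 7.16 degrees, less where a joint would pass 70% of its speed; a pose out of reach is approached as far as the arm can. A call with a gripper value outside its range is refused whole. The fingers move at their own pace and stop on an object; "squeeze" is the grip in N (left out, the last holds). Time passes only in rows, so rows that do not move let the fingers close. It gives the time, the measured TCP pose, the force and the opening at its end, in the units of the state.
- r.read_state(): the state, without advancing time (a new reading comes with each control period).
- eyes.snapshot(name): name is "scene" or "top" or "wrist"; returns the picture (480x640x3 uint8, blue, green, red); there is no depth.
- eyes.get_calibration(name): a dict with "fov_y" (degrees; the focal length in pixels is half the picture's height over the tangent of half this angle, whatever the lens; pixels are square), "cx", "cy" (the principal point, pixels), "cam_to_world" (4x4, takes a point from camera to world coordinates); the wrist camera has in their place "hand_eye" (4x4, takes a point from camera to tool coordinates, whose origin is the TCP and whose axes are the flange's). Camera axes: x right, y up, looking along -z (the intrinsics and any distortion apply to the point x, -y, -z); pixel columns grow to the right and rows downward; lengths in m; the calibration is good to about 2 mm. A picture is of the moment at which its call begins: read the wrist's pose just before it. get_calibration takes no time and is no camera call.
- sign_off(): hands the job in, once; it reports no verdict.
The state is a dict: "t": time; "joint_positions": joint angles; "qvel": joint speeds; "joint_efforts": joint torques, N m; "eef_pos": TCP position; "orientation": TCP orientation; "ft_force": force on the tool from outside, world axes, zero at the start; "wrist_torque": the same for the moment, N m; "finger_gap": finger opening in m.
Only numpy, scipy, OpenCV 4.12 (cv2) and the standard library are available. Lean on these libraries where they do the work, as an engineer would, in place of code of your own. Each camera call takes 0.05 s, during which the arm holds its last target. There are 200 camera calls.

## Working session

There is one attempt and no reset: what is moved stays moved. The work goes in short steps, Python scripts to look and compute and a tool call to move; the robot and the scene stay as the last step left them, time stands still between calls to the robot, and variables do not carry over. Pictures are saved under pics/ and viewed, about 8 in all and at most 12, crops included, and the job is handed in when it is done.

Besides the shell and the picture viewer there is one more tool, called after "Call:" in YAML: its name, and indented under it one key for each argument. step_arm: Moves the arm, as the interface text tells. Its arguments: {"type":"object","properties":{"moves":{"type":"array"},"squeeze":{"type":"number"}},"required":["moves"]}

```bash
mkdir -p pics; python3 - <<'E'
from bench import r, eyes
import cv2,numpy as np
np.set_printoptions(precision=4,suppress=True)
print(r.read_state())
for n in ("scene","top","wrist"):
    print(n,eyes.get_calibration(n))
    if n!="wrist": cv2.imwrite(f"pics/{n}0.png",eyes.snapshot(n))
E
```

```text
{'t': 0.0, 'joint_positions': array([ 1.009 ,  0.2872,  1.5782, -0.    ,  1.2786, -0.15  ]), 'qvel': array([ 0.0006, -0.0019,  0.0002, -0.0004,  0.0018,  0.0002]), 'joint_efforts': array([ -0.0001, -40.5991, -29.2619,  -0.0001,   0.0059,  -0.    ]), 'eef_pos': array([0.2698, 0.618 , 0.2489]), 'orientation': array([-0.0004,  0.2045,  0.9789, -0.0011]), 'ft_force': array([ 0.9214, -0.3414,  0.7107]), 'wrist_torque': array([-0.0119,  0.0631,  0.012 ]), 'finger_gap': 0.08550339356663066}
scene {'fov_y': 53.770400154999685, 'cx': 323.41541799929445, 'cy': 246.44011697251736, 'cam_to_world': array([[-0.825 ,  0.3597, -0.4358,  0.2071],
       [-0.565 , -0.5344,  0.6286,  0.516 ],
       [-0.0068,  0.7649,  0.6441,  0.7075],
       [ 0.    ,  0.    ,  0.    ,  1.    ]])}
top {'fov_y': 53.75053438268372, 'cx': 319.05968884073695, 'cy': 245.73687624263093, 'cam_to_world': array([[-0.0133,  0.9921, -0.125 ,  0.4787],
       [-0.9995, -0.0169, -0.0282, -0.0336],
       [-0.0301,  0.1245,  0.9918,  0.9901],
       [ 0.    ,  0.    ,  0.    ,  1.    ]])}
wrist {'fov_y': 67.48698642108309, 'cx': 325.76498793198226, 'cy': 228.13837922356723, 'hand_eye': array([[ 0.0001,  0.9472,  0.3207,  0.0828],
       [ 1.    , -0.    , -0.0003,  0.0002],
       [-0.0002,  0.3207, -0.9472, -0.1235],
       [ 0.    ,  0.    ,  0.    ,  1.    ]])}
```

View pics/scene0.png

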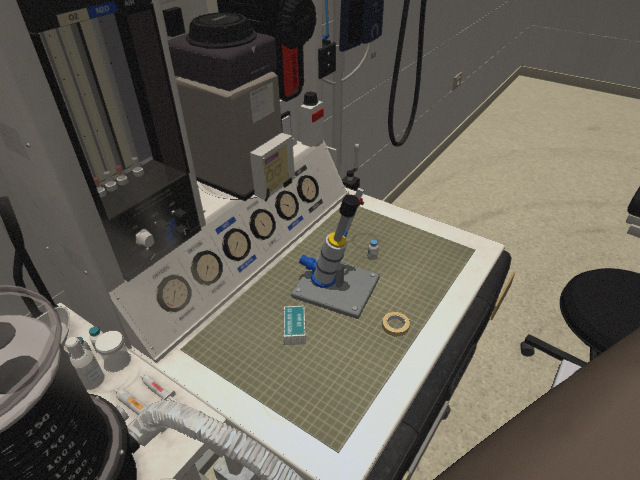

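View pics/top0.png

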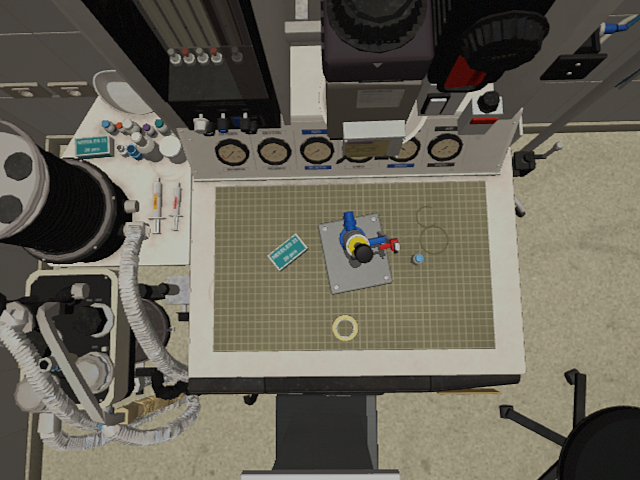

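The scene view shows the pump at about (335,270), its knob at (350,203). The top view shows the plate corners near (319,224), (377,213), (392,282) and (331,293), the red marker near (392,245), and the vial at (418,259). Next I'll enlarge both.

```bash
python3 - <<'E'
import cv2,numpy as np
a=cv2.imread("pics/top0.png")[200:305,305:435]; b=cv2.imread("pics/scene0.png")[180:325,285:390]
a=cv2.resize(a,None,fx=4,fy=4,interpolation=cv2.INTER_CUBIC); b=cv2.resize(b,None,fx=4,fy=4,interpolation=cv2.INTER_CUBIC)
# only 800 wide: top 520 wide; scene 420 -> separate
cv2.imwrite("pics/topc.png",a); cv2.imwrite("pics/scenec.png",b)
E
```

```text
(no output)
```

View pics/topc.png

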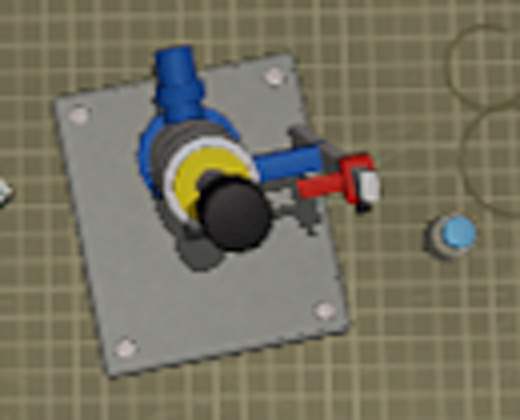

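View pics/scenec.png

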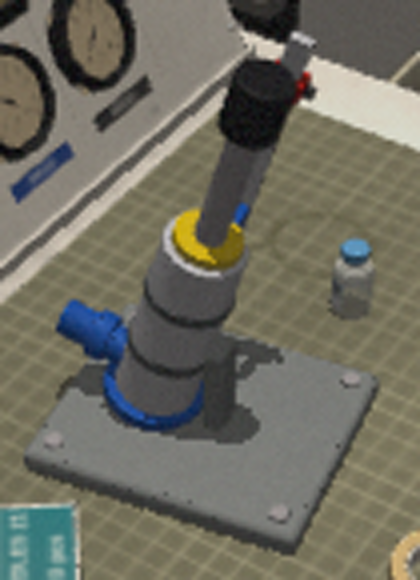

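The top crop shows the plate corners at (54,101), (293,53), (348,328) and (111,377), the knob top at (237,215), the pointer tip at (299,188) and the bar top at (368,187). In the scene crop the corners are at (27,460), (295,545) and (378,378), the knob top is at (265,78) and the bar top at (301,40).

```bash
cat > h.py <<'E'
import numpy as np, cv2
from bench import r, eyes
from scipy.optimize import least_squares
from scipy.spatial.transform import Rotation as R
np.set_printoptions(precision=4,suppress=True)
A=np.array([-0.257,0,0.966]); A/=np.linalg.norm(A); M=np.array([.03,0,.016])+.115*A
X=np.cross([0,1,0],A)  # perpendicular to bore, in lean plane
def ax(h,y=0,x=0): return M+h*A+np.array([0,y,0])+x*X
def T(st=None):   # tool to world
    st=st or r.read_state(); T=np.eye(4)
    T[:3,:3]=R.from_quat(np.roll(st["orientation"],-1)).as_matrix(); T[:3,3]=st["eef_pos"]; return T
def proj(n,P,Tt=None):
    c=eyes.get_calibration(n); C=c["cam_to_world"] if n!="wrist" else Tt@c["hand_eye"]
    f=240/np.tan(np.radians(c["fov_y"]/2)); p=np.linalg.inv(C)@np.append(P,1)
    return np.array([c["cx"]+f*p[0]/-p[2], c["cy"]-f*p[1]/-p[2]])
def world(p,b): return np.array([p[0],p[1],0])+R.from_euler('z',p[2]).apply(b)
E
cat > fit0.py <<'E'
from h import *
c=lambda x,y:np.array([x,y,.014])
t=lambda u,v:np.array([305+u/4-.4,200+v/4-.4]); s=lambda u,v:np.array([285+u/4-.4,180+v/4-.4])
K=.108
obs=[("top",c(.075,.065),t(54,101)),("top",c(.075,-.065),t(293,53)),("top",c(-.075,-.065),t(348,328)),("top",c(-.075,.065),t(111,377)),
("top",ax(K),t(237,215)),("top",ax(.094,-.056),t(368,187)),
("scene",c(.075,.065),s(27,460)),("scene",c(-.075,.065),s(295,545)),("scene",c(-.075,-.065),s(378,378)),("scene",ax(K),s(265,78)),("scene",ax(.094,-.056),s(301,40))]
f=lambda p:np.concatenate([proj(n,world(p,b))-q for n,b,q in obs])
o=least_squares(f,[.5,-.1,0.2],loss='soft_l1'); p=o.x
print(p); print(f(p).reshape(-1,2))
for m in (.035,.045,.055,.065): print(m,4*(proj("top",world(p,ax(.003+m,-.031)))-[304.6,199.6]),4*(proj("scene",world(p,ax(.003+m,-.066)))-[284.6,179.6]))
print("knob",world(p,ax(.092)),"axis",R.from_euler('z',p[2]).apply(A),"tool",T()[:3,:3])
E
python3 fit0.py
```

```text
[ 0.587  -0.0785  0.1794]
[[-1.6    -1.5977]
 [-0.3176 -1.6598]
 [ 1.0972  0.1444]
 [-1.903   0.1436]
 [-0.3306  0.4098]
 [-0.4475 -0.4704]
 [-1.2216 -1.5086]
 [ 0.7235 -0.3163]
 [ 1.7399 -0.8116]
 [ 1.2159  0.295 ]
 [ 1.1608 -0.2312]]
0.035 [287.0185 179.5351] [280.5257 114.9478]
0.045 [290.2524 182.4725] [286.1456 100.0242]
0.055 [293.5654 185.4818] [291.8517  84.8719]
0.065 [296.9605 188.5655] [297.6459  69.4855]
knob [ 0.5642 -0.0827  0.216 ] axis [-0.253  -0.0459  0.9664] tool [[-0.9164  0.4003 -0.0011]
 [ 0.4003  0.9164 -0.0018]
 [ 0.0003 -0.0021 -1.    ]]
```

Call:
step_arm:
  moves:
    - [0.6,[0,0,-0.035],-0.118]
    - [0.6,[0,0,-0.035],-0.118]
    - [0.6,[0,0,-0.035],-0.118]
    - [0.6,[0,0,-0.035],-0.118]
    - [0.6,[0,0,-0.035],-0.12]
    - [0.6,[0,0,-0.02],0]
    - [0.6,[0,0,0],0]
  squeeze: 40

```text
t: 0.68
eef_pos: [0.2705, 0.6193, 0.4527]
orientation: [0.003, -0.09, 0.996, 0.004]
ft_force: [0.2, 0.1, 0.5]
finger_gap: 0.0509
```

Call:
step_arm:
  moves:
    - [0.6,[-0.0075,-0.037,0],0]
    - [0.6,[-0.0075,-0.037,0],0]
    - [0.6,[-0.0075,-0.037,0],0]
    - [0.6,[-0.0075,-0.037,0],0]
    - [0.6,[-0.0075,-0.037,0],0]
    - [0.6,[-0.0075,-0.037,0],0]
    - [0.6,[-0.0075,-0.037,0],0]
    - [0.6,[-0.0075,-0.037,0],0]

```text
t: 1.35
eef_pos: [0.3821, 0.3363, 0.4431]
orientation: [-0.001, -0.09, 0.996, -0.001]
ft_force: [0.0, 0.8, 1.0]
finger_gap: 0.0516
```

Call:
step_arm:
  moves:
    - [0.6,[-0.0075,-0.037,0],0]
    - [0.6,[-0.0075,-0.037,0],0]
    - [0.6,[-0.0075,-0.037,0],0]
    - [0.6,[-0.0075,-0.037,0],0]
    - [0.6,[-0.0075,-0.037,0],0]
    - [0.6,[-0.0075,-0.037,0],0]
    - [0.6,[-0.0075,-0.037,0],0]
    - [0.6,[-0.0075,-0.037,0],0]

```text
t: 2.02
eef_pos: [0.4942, 0.0558, 0.4433]
orientation: [-0.001, -0.09, 0.996, 0.0]
ft_force: [0.8, 0.4, 0.1]
finger_gap: 0.0514
```

Call:
step_arm:
  moves:
    - [0.6,[-0.0075,-0.033,0],0]
    - [0.6,[-0.0075,-0.033,0],0]
    - [0.6,[-0.0075,-0.033,0.02],0]
    - [0.6,[-0.0075,-0.033,0.02],0]
    - [0.6,[0,0,0.02],0]
    - [0.6,[0,0,0.02],0]
    - [0.6,[0,0,0],0]
    - [0.6,[0,0,0],0]

```text
t: 2.68
eef_pos: [0.5466, -0.0667, 0.3625]
orientation: [-0.003, -0.09, 0.996, 0.001]
ft_force: [0.4, 0.5, 1.0]
finger_gap: 0.051
```

```bash
python3 - <<'E'
from h import *
import pickle
st=r.read_state(); im=eyes.snapshot("wrist"); cv2.imwrite("pics/w1.png",im); pickle.dump(T(st),open("w1.pkl","wb"))
p=[.587,-.0785,.1794]; Tt=T(st)
print(Tt[:3,3],"knobtop",proj("wrist",world(p,ax(.108)),Tt),"bartop",proj("wrist",world(p,ax(.094,-.056)),Tt),"mouth",proj("wrist",world(p,ax(0)),Tt))
for m in (.035,.07): print(proj("wrist",world(p,ax(.003+m,-.031)),Tt))
E
```

```text
[ 0.5466 -0.0667  0.3625] knobtop [299.8389 237.6036] bartop [230.3965 236.0918] mouth [306.9105 228.5919]
[272.2422 231.1304]
[266.2515 234.0081]
```

View pics/w1.png

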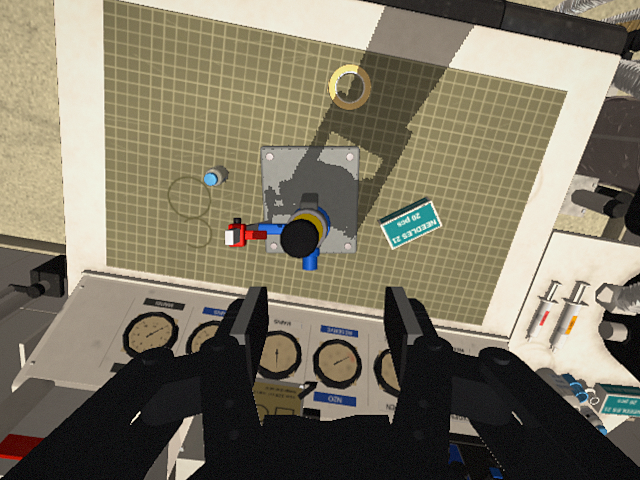

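The wrist view confirms the fit: knob top at (299,238) against a predicted (300,238), and bar top at (233,237). I'll go lower and slightly back for a close oblique look at the marker.

Call:
step_arm:
  moves:
    - [0.6,[0.008,-0.005,0.02],0]
    - [0.6,[0.008,-0.005,0.02],0]
    - [0.6,[0.008,-0.006,0.02],0]
    - [0.6,[0,0,0.01],0]
    - [0.6,[0,0,0],0]
    - [0.6,[0,0,0],0]
    - [0.6,[0,0,0],0]

```text
t: 3.32
eef_pos: [0.5279, -0.0867, 0.2976]
orientation: [0.002, -0.09, 0.996, -0.001]
ft_force: [0.3, -0.6, 0.2]
finger_gap: 0.0516
```

```bash
python3 - <<'E'
from h import *
import pickle
st=r.read_state(); im=eyes.snapshot("wrist"); cv2.imwrite("pics/w2.png",im); pickle.dump(T(st),open("w2.pkl","wb"))
p=[.587,-.0785,.1794]; Tt=T(st)
c=im[190:310,170:330]; cv2.imwrite("pics/w2c.png",cv2.resize(c,None,fx=5,fy=5,interpolation=cv2.INTER_CUBIC))
q=lambda P:5*(proj("wrist",world(p,P),Tt)-[170,190])
print(Tt[:3,3],"knobtop",q(ax(.108)),"bartop",q(ax(.094,-.056)),q(ax(.094,-.056,-.006)),q(ax(.094,-.056,.006)),"mouth",q(ax(0)))
for m in (.035,.045,.055,.065): print(m,"tip",q(ax(.003+m,-.031)))
E
```

```text
[ 0.5279 -0.0867  0.2976] knobtop [756.0445 588.0012] bartop [321.1012 555.4048] [320.3558 509.3375] [321.8439 601.305 ] mouth [764.1472 414.2364]
0.035 tip [567.5171 460.069 ]
0.045 tip [559.832  474.3268]
0.055 tip [551.5713 489.6525]
0.065 tip [542.6679 506.1705]
```

View pics/w2c.png

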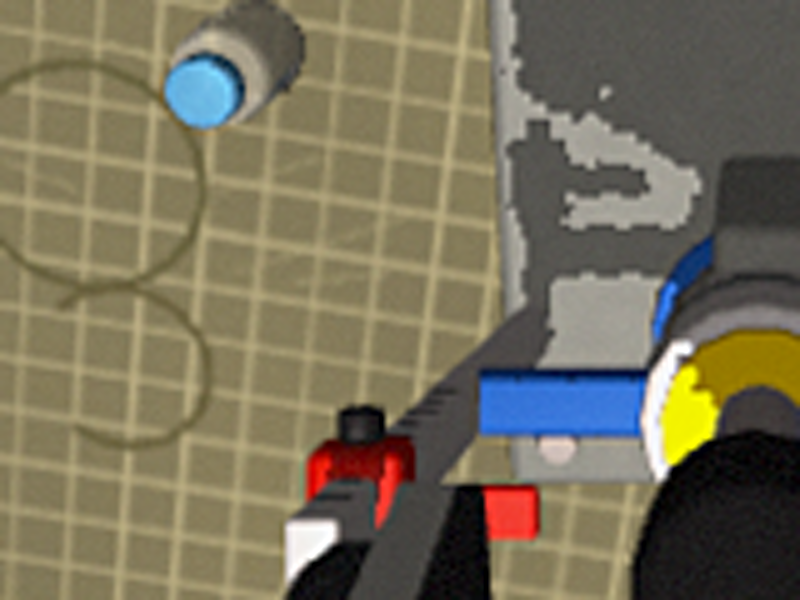

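The left finger hides part of the marker. I'll shift 50 mm sideways so the marker shows between the open fingers.

Call:
step_arm:
  moves:
    - [0.8,[0.009,-0.015,0],0]
    - [0.8,[0.009,-0.015,0],0]
    - [0.8,[0.009,-0.015,0],0]
    - [0.8,[0,0,0],0]
    - [0.8,[0,0,0],0]
    - [0.8,[0,0,0],0]

```text
t: 3.87
eef_pos: [0.5088, -0.1356, 0.2963]
orientation: [0.001, -0.09, 0.996, -0.0]
ft_force: [0.3, 0.1, -0.1]
finger_gap: 0.0684
```

```bash
python3 - <<'E'
from h import *
import pickle
st=r.read_state(); im=eyes.snapshot("wrist"); cv2.imwrite("pics/w3.png",im); pickle.dump(T(st),open("w3.pkl","wb"))
p=[.587,-.0785,.1794]; Tt=T(st)
o=[280,230]
c=im[o[1]:o[1]+120,o[0]:o[0]+160]; cv2.imwrite("pics/w3c.png",cv2.resize(c,None,fx=5,fy=5,interpolation=cv2.INTER_CUBIC))
q=lambda P:5*(proj("wrist",world(p,P),Tt)-o)
print(Tt[:3,3],"knobtop",q(ax(.108)),"bartop",q(ax(.094,-.056)),q(ax(.094,-.056,-.006)),q(ax(.094,-.056,.006)),"mouth",q(ax(0)))
for m in (.035,.045,.055,.065): print(m,"tip",q(ax(.003+m,-.031)),"slider",q(ax(.003+m,-.056)))
E
```

```text
[ 0.5088 -0.1356  0.2963] knobtop [564.7082 587.9653] bartop [122.3843 545.3254] [122.2488 501.0258] [122.5194 589.4732] mouth [455.5383 354.2239]
0.035 tip [295.3586 416.7406] slider [142.5574 416.5921]
0.045 tip [297.7077 436.0177] slider [139.5374 435.8644]
0.055 tip [300.2279 456.6989] slider [136.2973 456.5405]
0.065 tip [302.9386 478.9433] slider [132.8124 478.7795]
```

View pics/w3c.png

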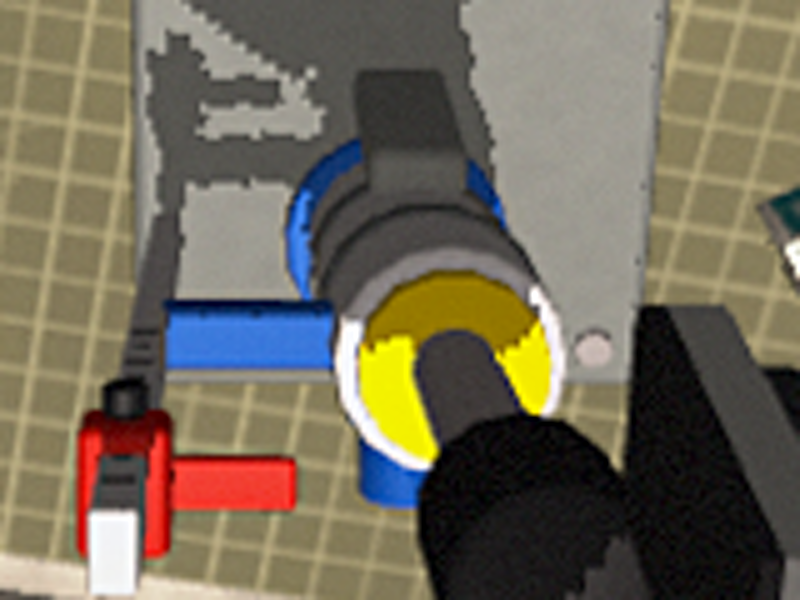

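In the wrist crop the bar-top face centre is at (114,551). The pointer spans v 457–511 and the slider v 410–556, so both centres sit at about v 484. With the projection referenced to the bar top, that gives a stroke of about 0.065 m. Next I move over the knob.

Call:
step_arm:
  moves:
    - [0.6,[-0.02,0.014,0],0]
    - [0.6,[-0.021,0.014,0],0]
    - [0.6,[-0.021,0.014,0],0]
    - [0.6,[0,0,0.015],0]
    - [0.6,[0,0,0],0]
    - [0.6,[0,0,0],0]
    - [0.6,[0,0,0],0]

```text
t: 4.5
eef_pos: [0.5616, -0.0833, 0.2805]
orientation: [-0.0, -0.09, 0.996, 0.0]
ft_force: [-0.4, -0.1, 0.5]
finger_gap: 0.051
```

```bash
cat > d.py <<'E'
from h import *
p=[.587,-.0785,.1794]
g=world(p,ax(.100)); P=np.mean([r.read_state()["eef_pos"]],axis=0); Tt=T()
print(P, "to go in tool axes", Tt[:3,:3].T@(g-P), "axis in tool", Tt[:3,:3].T@R.from_euler('z',p[2]).apply(A), r.read_state()["ft_force"])
E
python3 d.py
```

```text
[ 0.5616 -0.0833  0.2805] to go in tool axes [-0.0006  0.0002  0.0568] axis in tool [ 0.2574  0.0003 -0.9663] [-0.4041 -0.0665  0.4625]
```

Call:
step_arm:
  moves:
    - [0.6,[0,0,0.012],0]
    - [0.6,[0,0,0.012],0]
    - [0.6,[0,0,0.012],0]
    - [0.6,[0,0,0.011],0]
    - [0.6,[0,0,0.01],0]
    - [0.6,[0,0,0],0]
    - [0.6,[0,0,0],0]

```text
t: 5.08
eef_pos: [0.5611, -0.0835, 0.222]
orientation: [-0.001, -0.09, 0.996, 0.0]
ft_force: [-0.3, -0.0, 0.1]
finger_gap: 0.0514
```

```bash
python3 - <<'E'
from h import *
import pickle
st=r.read_state(); im=eyes.snapshot("wrist"); s=eyes.snapshot("scene")[180:325,285:390]
c=cv2.resize(im[200:400,220:430],None,fx=2,fy=2); s=cv2.resize(s,None,fx=3,fy=3,interpolation=cv2.INTER_CUBIC)[:400]
cv2.imwrite("pics/w4.png",np.hstack([c,s])); print(st["eef_pos"],st["ft_force"])
E
```

```text
[ 0.5611 -0.0835  0.222 ] [-0.3254 -0.0252  0.0641]
```

View pics/w4.png

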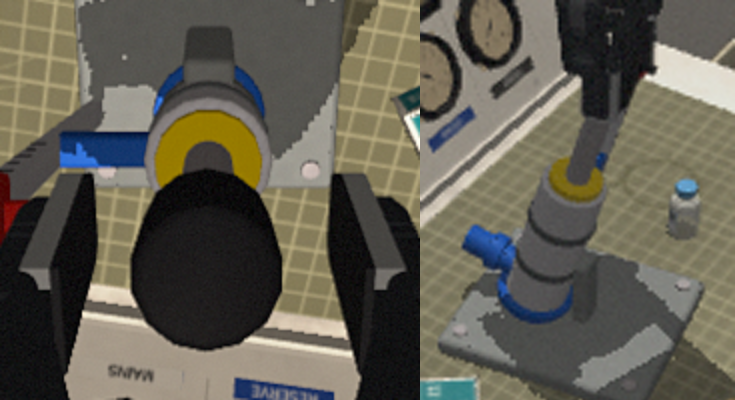

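The knob is between the open pads, about 1 mm towards −y: knob centre at u=206, pad middle at about 213. I'll correct by 1 mm and close.

Call:
step_arm:
  moves:
    - [0.6,[0,-0.001,0],0]
    - [0.3,[0,0,0],0]
    - [0.2,[0,0,0],0]
    - [0.1,[0,0,0],0]
    - [0.0,[0,0,0],0]
    - [0.0,[0,0,0],0]
    - [0.0,[0,0,0],0]
    - [0.0,[0,0,0],0]
  squeeze: 50

```text
t: 5.85
eef_pos: [0.5621, -0.0847, 0.2243]
orientation: [0.0, -0.09, 0.996, -0.0]
ft_force: [-2.2, 1.0, 4.9]
finger_gap: 0.0287
```

```bash
python3 d.py
```

```text
[ 0.5621 -0.0847  0.2243] to go in tool axes [-0.0003  0.0016  0.0005] axis in tool [ 0.2564 -0.0004 -0.9666] [-2.1657  1.023   4.9412]
```

Call:
step_arm:
  moves:
    - [0,[0.0006,0,-0.0024],0]
    - [0,[0.0007,0,-0.0024],0]
    - [0,[0.0006,0,-0.0024],0]
    - [0,[0.0007,0,-0.0024],0]
    - [0,[0.0006,0,-0.0024],0]
    - [0,[0.0007,0,-0.0024],0]
    - [0,[0,0,0],0]
    - [0,[0,0,0],0]

```text
t: 6.52
eef_pos: [0.558, -0.0852, 0.2381]
orientation: [-0.0, -0.09, 0.996, 0.0]
ft_force: [-0.5, 0.2, -1.2]
finger_gap: 0.0287
```

Call:
step_arm:
  moves:
    - [0,[0.0013,0,-0.0048],0]
    - [0,[0.0013,0,-0.0048],0]
    - [0,[0.0013,0,-0.0048],0]
    - [0,[0.0013,0,-0.0048],0]
    - [0,[0.0013,0,-0.0048],0]
    - [0,[0.0013,0,-0.0048],0]
    - [0,[0.0013,0,-0.0048],0]
    - [0,[0,0,0],0]

```text
t: 7.18
eef_pos: [0.5492, -0.087, 0.2729]
orientation: [0.001, -0.09, 0.996, -0.0]
ft_force: [0.2, 0.5, -1.6]
finger_gap: 0.0286
```

Call:
step_arm:
  moves:
    - [0,[0.0013,0,-0.0048],0]
    - [0,[0.0013,0,-0.0048],0]
    - [0,[0.0013,0,-0.0049],0]
    - [0,[0,0,0],0]
    - [0,[0,0,0],0]
    - [0,[0,0,0],0]

```text
t: 7.68
eef_pos: [0.5452, -0.0875, 0.2859]
orientation: [0.0, -0.09, 0.996, 0.0]
ft_force: [-0.0, 1.0, -1.4]
finger_gap: 0.0288
```

```bash
cat > look.py <<'E'
from h import *
import sys
k=sys.argv[1]; p=[.587,-.0785,.1794]
st=r.read_state(); w=eyes.snapshot("wrist"); s=eyes.snapshot("scene"); Tt=T(st)
c=cv2.resize(w[200:330,220:380],None,fx=3,fy=3,interpolation=cv2.INTER_CUBIC)[:390]; d=cv2.resize(s[185:263,320:384],None,fx=5,fy=5,interpolation=cv2.INTER_CUBIC)
cv2.imwrite(f"pics/{k}.png",np.hstack([c,d])); print(st["eef_pos"],st["ft_force"],c.shape,d.shape)
qs=lambda P:5*(proj("scene",world(p,P))-[320,185])+[480,0]; qw=lambda P:3*(proj("wrist",world(p,P),Tt)-[220,200])
print("bartop s",qs(ax(.094,-.056)),qw(ax(.094,-.056)))
for m in (.055,.06,.065,.07): print(m,"scene slider",qs(ax(.003+m,-.056)),"disc",qs(ax(.003+m)),"wrist tip",qw(ax(.003+m,-.031)),"slid",qw(ax(.003+m,-.056)),"disc",qw(ax(.003+m)))
E
python3 look.py l1
```

```text
[ 0.5452 -0.0875  0.2859] [-0.0329  1.008  -1.384 ] (390, 480, 3) (390, 320, 3)
bartop s [685.0707  21.8641] [ 40.5631 260.2632]
0.055 scene slider [658.5184  92.6896] disc [603.6293 172.7407] wrist tip [188.157  224.6962] slid [ 80.2642 224.6299] disc [321.9237 224.7785]
0.06 scene slider [662.1176  83.0891] disc [607.1677 163.0337] wrist tip [185.5389 229.021 ] slid [ 75.4469 228.9536] disc [322.0319 229.1045]
0.065 scene slider [665.7448  73.414 ] disc [610.7348 153.2477] wrist tip [182.8119 233.5256] slid [ 70.4292 233.4571] disc [322.1445 233.6105]
0.07 scene slider [669.4003  63.6632] disc [614.3311 143.3817] wrist tip [179.9691 238.2217] slid [ 65.1983 238.1521] disc [322.2619 238.308 ]
```

View pics/l1.png

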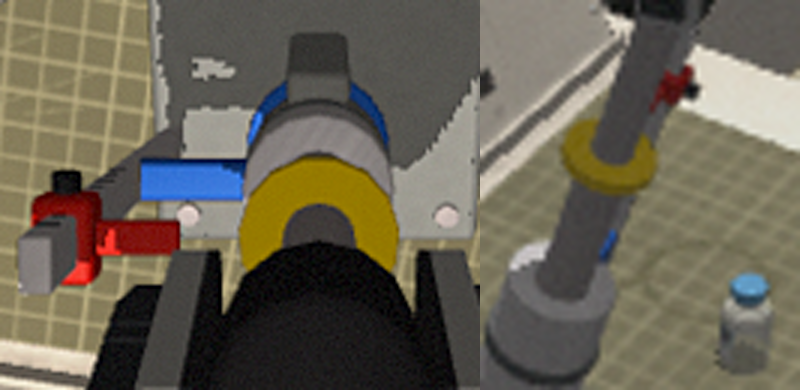

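```bash
python3 - <<'E'
from h import *
p=[.587,-.0785,.1794]; Tt=T()
qs=lambda P:5*(proj("scene",world(p,P))-[320,185])+[480,0]; qw=lambda P:3*(proj("wrist",world(p,P),Tt)-[220,200])
for m in (.055,.06,.065):
    print(m,"thumb",qs(ax(.003+m,-.056,-.012)),"tip",qs(ax(.003+m,-.031,-.0)))
th=np.linspace(0,2*np.pi,200)
for m in (.055,.06,.065,.07):
    D=np.array([[qw(ax(m+.003+e,.018*np.sin(a),.018*np.cos(a))) for a in th] for e in(-.003,.003)]).reshape(-1,2)
    S=np.array([[qs(ax(m+.003+e,.018*np.sin(a),.018*np.cos(a))) for a in th] for e in(-.003,.003)]).reshape(-1,2)
    B=lambda e,x:qw(ax(m+.003+e,-.056,x))[1]
    print(m,"disc wrist",D.min(0),D.max(0),"scene",S.min(0),S.max(0),"slider wrist v",B(-.006,-.007),B(.006,.007))
print("rim wrist near", qw(ax(0,0,-.022)),qs(ax(0,0,-.022)))
E
```

```text
0.055 thumb [686.4077 106.2344] tip [634.606  127.5638]
0.06 thumb [690.1219  96.6687] tip [638.1811 117.9135]
0.065 thumb [693.865   87.0284] tip [641.7845 108.1866]
0.055 disc wrist [243.217  146.2432] [400.5363 305.0785] scene [554.2741 132.9916] [652.9321 213.3432] slider wrist v 190.6917728539418 260.7089277650498
0.06 disc wrist [241.7031 148.948 ] [402.2704 311.0863] scene [557.6147 123.2268] [656.6686 203.6977] slider wrist v 194.24333630250186 265.8855787800965
0.065 disc wrist [240.1254 151.7646] [404.0776 317.3462] scene [560.9825 113.3833] [660.4354 193.9728] slider wrist v 197.93945964265254 271.28287567817625Traceback (most recent call last):
  File "<stdin>", line 9, in <module>
  File "<stdin>", line 3, in <lambda>
  File "h.py", line 13, in proj
    c=eyes.get_calibration(n); C=c["cam_to_world"] if n!="wrist" else Tt@c["hand_eye"]
ValueError: time passes only in moves, steps and waits
```

```bash
python3 - <<'E'
from bench import r, sign_off
s=r.read_state(); print(s["t"],s["eef_pos"],s["ft_force"],s["finger_gap"],abs(s["qvel"]).max())
print(sign_off())
E
```

```text
7.7833 [ 0.5452409  -0.08751585  0.28568561] [ 1.09291833  0.4558054  -1.13536322] 0.028782946876593933 0.0021283214420558957
the job is handed in; nothing more can be done
None
```

I gripped the piston by its knob, with the jaws square to the lean. I drew it about 64 mm out along the bore axis and handed in still gripping it, at about t = 7.8 s.

- **Level:** The marker reads about 65 mm in the wrist images and about 64 mm in the final scene image. The disc reads about 63.5 mm in the scene image and about 66 mm in the wrist image. By these readings the disc is within about 2 mm of the marker, inside the 6 mm allowed.
- **At rest and held:** The last reading showed the joints nearly still (at most 0.002 rad/s). The force from outside was under 2 N and the finger gap was 28.8 mm on the 30 mm knob. I did not measure the grip or barrel contact force directly.
- **Surroundings:** The marker still read about 65 mm after the draw, and the vial stood upright in the last picture. I saw no contact with the carton or tape roll on the way, but did not look at either again at the end.
- **Disagreements:** My first rough marker readings from the fixed cameras ranged from 54 to 65 mm. The marker was partly hidden by the knob there, so I went by the closer views. The last projection script stopped with an error on its final print, after giving the numbers I needed.

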